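# Lock the carving stand's spindle

### The job

Lock the spindle of the green carving stand so that the bowl cannot turn: push the wooden knob on the steel disc round until the disc's slot faces the locking bar, then push the bar by its upright tab fully home into the slot and let go. Only push with the fingertips or the outside of the fingers; do not pinch or lift the bar, and leave the wrench, tin and finial where they are.

Things in the scene. Friction and masses are not known exactly. Their poses are not given: they have to be found in the camera images.
- disc (a joint): angle of the disc with the bowl about its vertical axis, rad: 0 = slot exactly in line with the bar; positive = disc turned counter-clockwise seen from above. It starts between 0.5 and 1.9, so it must be turned clockwise (the knob pushed clockwise round the axis). Turns freely both ways with slight friction (about 1 to 2 N at the knob) and stays where it is left.
- disc_centre (a point): on the disc's vertical axis, at the level of its top face (62 mm above the work surface). The steel disc is 190 mm across and 12 mm thick; the wooden bowl fixed on its middle is 104 mm across and reaches 106 mm above the work surface. Disc, bowl and knob turn together.
- knob (a point): centre of the upright wooden knob on the disc, 80 mm from the axis, diametrically opposite the slot. Knob 18 mm in diameter; it rises from the disc's top to 102 mm above the work surface; this point is at 82 mm.
- slot_mouth (a point): middle of the slot's open end at the disc's rim, at the level of the disc's top, 91 mm from the axis. The slot is 22 mm wide, runs radially and goes right through the disc's thickness.
- slot_end (a point): middle of the slot's closed inner end, at the level of the disc's top, 64 mm from the axis. Its y axis points outwards along the slot, x across it, z up.
- guide_mouth (a point): on the centre line of the bar's fixed guide, at its end next to the disc, 109 mm from the axis, 62 mm above the work surface. The bar slides along the straight line from the guide through the disc's axis. The green guide reaches from 109 to 264 mm from the axis, is 50 mm wide, its walls are level with the bar's top (62 mm), and a strap 45 mm wide bridges the bar from 125 to 170 mm from the axis, up to 70 mm above the work surface.
- bar_nose (a point): tip of the locking bar's round nose, on its top edge (62 mm above the work surface). The loose plain steel bar, 14 mm wide, 12 mm thick, 130 mm long, about 0.22 kg, lies in the guide with 1.5 mm play either side; its y axis points outwards, away from the disc. It starts with the nose 103 to 122 mm from the disc's axis and is home with the nose at the slot's inner end, which stops it.
- bar_tab (a point): centre of the upright flat tab on the bar's outer part, 118 mm behind the nose tip: 26 mm wide across the bar, 6 mm thick along it, rising from the bar's top (62 mm) to 100 mm above the work surface; this point is at 81 mm. The bar slides with light friction (a few newtons at most).
- wrench: steel wrench lying on the bench, origin under its middle; bystander, leave it alone
- wax_tin: closed metal tin, 64 mm across, 60 mm tall, origin under its centre; bystander, leave it alone
- finial: turned wooden finial standing upright, 48 mm across, 80 mm tall, origin under its centre; bystander, leave it alone
- bar: the locking bar itself; origin under the tip of its nose, on the bar's underside, axes as for bar_nose

How it is judged (in metres and radians):
On the way:
1. the disc's slot faces the bar while the bar is still outside the disc (horizontal distance between slot_mouth and guide_mouth below 0.0205 m and y of bar_nose in the frame of slot_end above 0.029 m), for 0.1 s.
At the end, for the whole second after the job is handed in: The bar's nose is inside the slot within 6 mm of its inner end, the bar lies flat in its guide (nose height within 4 mm, tilt under 0.08 rad), the disc is in line (within 0.12 rad), and bar and disc are at rest (y of bar_nose in the frame of slot_end between -0.004 and 0.006 m and x of bar_nose in the frame of slot_end between -0.008 and 0.008 m and height (world z) of bar_nose between 0.058 and 0.066 m and value of joint disc between -0.12 and 0.12 rad and angle between bar_nose's own z axis and vertical below 0.08 rad and linear speed of bar below 0.01 m/s and velocity of joint disc between -0.05 and 0.05 rad/s); the robot touches nothing.
It fails at once if the bar was lifted (tab over 10 mm up) or tipped more than 0.2 rad (height (world z) of bar_tab above 0.091 m or angle between bar_tab's own z axis and vertical above 0.2 rad).
It fails at once if the wrench was moved more than 20 mm (distance of wrench from where it was at the start of the episode above 0.02 m).
It fails at once if the wax tin was moved more than 20 mm (distance of wax_tin from where it was at the start of the episode above 0.02 m).
It fails at once if the finial was moved more than 20 mm (distance of finial from where it was at the start of the episode above 0.02 m).
It also fails if it takes over 56 s, if anything falls off the work surface, if the arm or the gripper's body presses on something with over 40 N, if the wrist force passes 120 N, or if a joint passes its speed limit or range.

### The arm

A 6-joint arm with a two-finger parallel gripper is mounted at the origin on the work surface. World frame = base frame: x ahead of the robot, y to its left, z up, the work surface at z = 0. Lengths are in m, angles in degrees, forces in N, time in s.
With the tool pointing down it reaches from about 0.4 to 0.825 m from the base axis. Payload 7 kg.
Tool frame: the origin (TCP) lies midway between the tips of the shut fingers; the grasp point (between the pads) lies ctrl.tcp_to_grasp behind it (ctrl.tcp_to_grasp is the distance from the TCP to the grasp point, in m); z points along the fingers, y is the line along which they close (so a half turn about z gives the same grasp; the last joint's range is limited). The gripper opens to 88 mm and grips with 3 to 60 N. Pads are 19 mm wide; open, the fingers measure 130 mm over their backs; the gripper's body (78 mm by 193 mm) begins 47 mm behind the grasp point.
Start: joints at [86.179, 20.546, 0.682, 0, -70.136, -16.507], TCP at [0.235, 0.633, 0.203] pointing down, gripper open.
Joint ranges: [-176.03, 176.03], [-82.01, 121.73], [-58.28, 71.71], [-173.87, 95.51], [-174.79, -0.11], [-173.66, 173.66]. Speed limits (degrees/s): [136.94, 136.94, 172.46, 180, 180, 180].

### API

Orientations are given as [roll, pitch, yaw] about the fixed x, y, z axes, in that order (R = Rz(yaw) Ry(pitch) Rx(roll)).
In Python, from plant import ctrl, imaging, close_job gives the robot as it stands.
- The arm moves only by the shell command python3 -m crank 'ROWS'. ROWS is JSON, a list of rows, each a list of 3 entries, a list of its own where there are three numbers: the shift along the world's x, y, z in m, then the turn, a rotation vector about the world's x, y, z in degrees, then the opening, from -1 (shut) to 1 (fully open), so that 0 is half open. A call has 1 to 12 rows; each row shifts and turns the commanded pose from where the row before left it; what a row does not reach is not made up. A row lasts 1/10 s, in which the tool goes at most 50 mm and 8.59 degrees, less where a joint would pass 70% of its speed; a pose out of reach is approached as far as the arm can. A call is refused whole if a number of a shift passes 0.05 or a number of a turn 8.59, either way. A call with a gripper value outside its range is refused whole. The fingers move at their own pace and stop on an object; the grip force is fixed at half the most. Time passes only in rows, so rows that do not move let the fingers close. It gives the time, the measured TCP pose, the force, the opening and the grip force at its end, in the units of the state.
- ctrl.get_obs(): the state, without advancing time (a new reading comes with each control period).
- imaging.snapshot(name): name is "side" or "top"; returns (picture, depth): 384x512x3 uint8, blue, green, red; 384x512 float32, m along the optical axis (not along the pixel's ray), 0 where there is no reading.
- imaging.camera_model(name): a dict with "mtx" (3x3 intrinsics, pixels), "R" (3x3) and "t" (3): a world point X has camera coordinates R X + t. Camera axes: x right, y down, z forward; pixel columns grow to the right and rows downward; lengths in m; the calibration is good to about 2 mm. A picture is of the moment at which its call begins. camera_model takes no time and is no camera call.
- close_job(): hands the job in; it is judged then, once.
The state is a dict: "clock": time; "joint_pos": joint angles; "qvel": joint speeds; "tau": joint torques, N m; "tool_pos": TCP position; "orientation": TCP orientation; "force": force on the tool from outside, world axes, zero at the start; "moment": the same for the moment, N m; "opening": finger opening in m; "gripper_force": force on a finger pad.
Only numpy, scipy, OpenCV 4.12 (cv2) and the standard library are available. Lean on these libraries where they do the work, as an engineer would, in place of code of your own. Each camera call takes 0.05 s, during which the arm holds its last target. There are 200 camera calls.

## Working session

There is one attempt and no reset: what is moved stays moved. The work goes in short steps, Python scripts to look and compute and a shell command to move; the robot and the scene stay as the last step left them, time stands still between calls to the robot, and variables do not carry over. Pictures are saved under pics/ and viewed, at most 10 in all, crops included, and the job is handed in when it is done.

```bash
mkdir -p pics
cat > h.py <<'E'
import numpy as np, cv2
from plant import ctrl, imaging
def snap(n,tag):
    im,d=imaging.snapshot(n); cv2.imwrite(f'pics/{tag}.png',im); np.save(f'pics/{tag}.npy',d); return im,d
def px2w(n,u,v,z=None,d=None):
    m=imaging.camera_model(n);K,R,t=map(np.array,(m['mtx'],m['R'],m['t']))
    r=np.linalg.inv(K)@[u,v,1]
    if d is not None: return R.T@(r*d-t)
    c=-R.T@t; w=R.T@r
    return c+w*(z-c[2])/w[2]
E
python3 - <<'E'
from h import *
a,_=snap('top','t0');b,_=snap('side','s0')
print(ctrl.get_obs(),ctrl.tcp_to_grasp)
for n in('top','side'):print(imaging.camera_model(n))
E
```

```text
{'clock': 0.1, 'joint_pos': array([ 8.61778596e+01,  2.05863684e+01,  6.38975656e-01, -2.04317884e-02,
       -7.01356580e+01, -1.65076944e+01]), 'qvel': array([ 0.04899474, -0.12115014,  0.09705814,  0.02363521, -0.02383038,
       -0.09326413]), 'tau': array([-1.49309024e-03, -5.84162378e+01,  2.93753082e+01,  7.01547459e+00,
        1.01895374e-02, -5.11846156e-05]), 'tool_pos': array([0.23434877, 0.63250089, 0.20231843]), 'orientation': array([ 1.79914914e+02, -5.18432348e-03, -2.03367875e+01]), 'force': array([ 0.66234452, -0.64438332,  0.13199433]), 'moment': array([-0.01661828, -0.02353654, -0.01774177]), 'gripper_force': 0.0, 'opening': 0.08753101022834035} 0.0188
{'mtx': array([[437.54922524,   0.        , 258.82167025],
       [  0.        , 437.54922524, 188.76244697],
       [  0.        ,   0.        ,   1.        ]]), 'R': array([[-8.17850926e-04, -9.99998234e-01,  1.69216674e-03],
       [-9.88621227e-01,  5.54001118e-04, -1.50425274e-01],
       [ 1.50424071e-01, -1.79593741e-03, -9.88619934e-01]]), 't': array([-0.02102875,  0.54999276,  1.39400345])}
{'mtx': array([[359.38672791,   0.        , 255.47961098],
       [  0.        , 359.38672791, 194.49952957],
       [  0.        ,   0.        ,   1.        ]]), 'R': array([[-0.99359411, -0.1128672 ,  0.00563363],
       [-0.07806719,  0.64948984, -0.75635207],
       [ 0.08170836, -0.75194677, -0.65414051]]), 't': array([0.52890586, 0.09442732, 0.99373643])}
```

View pics/t0.png

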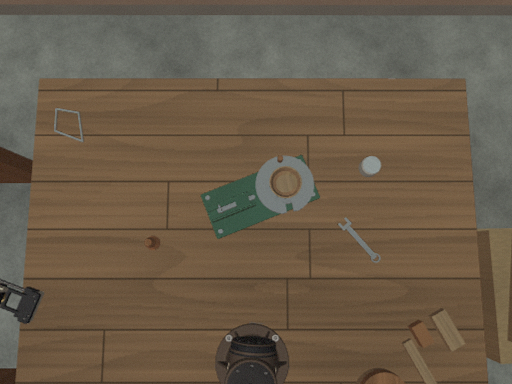

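View pics/s0.png

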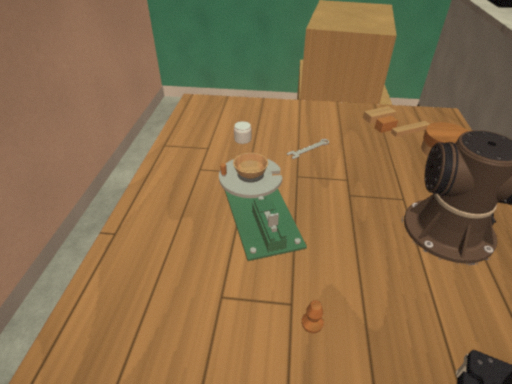

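The top view shows the disc around (285,184), the knob near (280,160), the slot near (289,207) and the tab near (220,208). The tin is at (371,165), the finial at (152,242) and the wrench at (360,240). The side view shows the stand unobstructed. I'll enlarge both views.

Run:
```python
import cv2
a=cv2.imread('pics/t0.png')[140:245,195:325];b=cv2.imread('pics/s0.png')[145:262,210:310]
cv2.imwrite('pics/t0c.png',cv2.resize(a,None,fx=6,fy=6,interpolation=2)[:600,:800]);
cv2.imwrite('pics/s0c.png',cv2.resize(b,None,fx=5,fy=5,interpolation=2))
```

```text
(no output)
```

View pics/t0c.png

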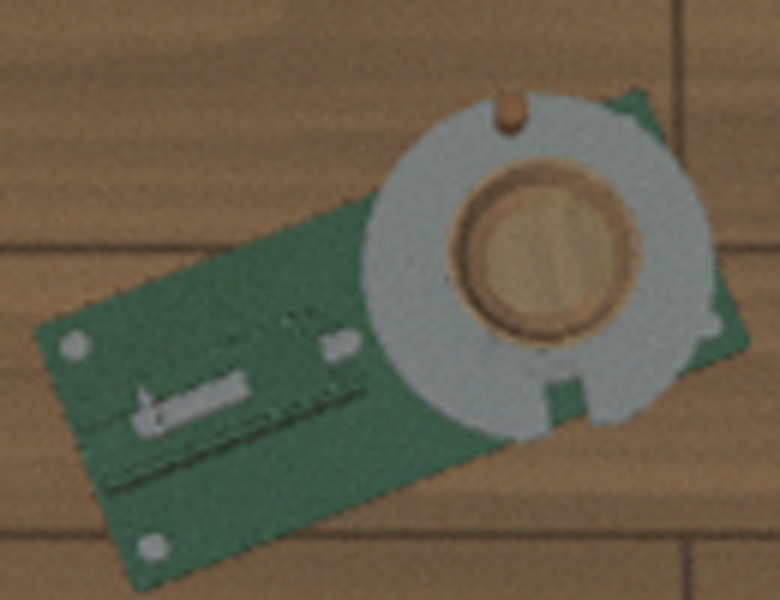

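View pics/s0c.png

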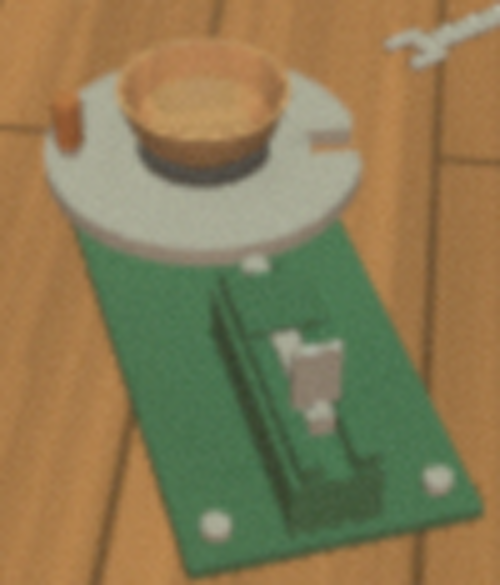

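The crops show these points:
- **Top crop:** disc rim x 362–716 and y 93–440, knob top about (511,97), slot mouth about (570,432), slot inner end about (564,380). The bar runs from its nose (357,343) to the tab at about (145,405).
- **Side crop:** tab top edge from (293,345) to (342,345), knob top (66,95).

```bash
cat > m.py <<'E'
from h import *
T=lambda x,y:((x+.5)/6-.5+195,(y+.5)/6-.5+140)
S=lambda x,y:((x+.5)/5-.5+210,(y+.5)/5-.5+145)
def tri(a,b):
    A=[];B=[]
    for n,p in(('top',a),('side',b)):
        m=imaging.camera_model(n);P=np.array(m['mtx'])@np.c_[m['R'],m['t']]
        A.append((P,p))
    X=cv2.triangulatePoints(A[0][0],A[1][0],np.array(A[0][1],float),np.array(A[1][1],float))[:,0]
    return X[:3]/X[3]
E
python3 - <<'E'
from m import *
np.set_printoptions(precision=4,suppress=True)
im=cv2.imread('pics/t0.png').astype(int)
# disc rim: grey mask, ellipse via hull in world plane
for n,roi in(('top',(250,150,320,218)),('side',(214,150,290,200))):
    im=cv2.imread(f'pics/{n[0]}0.png'); hsv=cv2.cvtColor(im,cv2.COLOR_BGR2HSV)
    m=((hsv[...,1]<45)&(hsv[...,2]>85)).astype('uint8')
    k=np.zeros_like(m);x0,y0,x1,y1=roi;k[y0:y1,x0:x1]=m[y0:y1,x0:x1]
    c=max(cv2.findContours(k,0,1)[0],key=cv2.contourArea);h=cv2.convexHull(c)[:,0]
    W=np.array([px2w(n,u,v,.062)[:2] for u,v in h])
    A=np.c_[2*W,np.ones(len(W))];s=np.linalg.lstsq(A,(W**2).sum(1),rcond=None)[0]
    print(n,'centre',s[:2],'r',np.sqrt(s[2]+s[:2]@s[:2]),len(W))
d=np.load('pics/t0.npy')
for nm,p in dict(disc=(430,300),bowl=(545,255),tab=(145,400),knob=(511,97),strap=(285,365),guide=(200,340)).items():
    u,v=T(*p);print(nm,px2w('top',u,v,d=d[int(round(v)),int(round(u))]))
print('knobtop',px2w('top',*T(511,100),.102),px2w('side',*S(66,95),.102),tri(T(511,100),S(66,95)))
print('slot mouth/end',px2w('top',*T(570,430),.062),px2w('top',*T(565,380),.062))
print('nose',px2w('top',*T(360,341),.062),'tabtop',px2w('top',*T(145,400),.1),px2w('side',*S(318,345),.1),tri(T(145,400),S(318,345)))
for p in((37,330),(140,592),(640,92),(748,345)):print('corner',px2w('top',*T(*p),.01))
print('barback',px2w('top',*T(148,425),.062), px2w('top',*T(245,385),.062))
E
```

```text
top centre [ 0.5622 -0.1049] r 0.09591440651646486 24
side centre [ 0.5594 -0.098 ] r 0.09224647921145127 20
disc [ 0.5431 -0.0452  0.0692]
bowl [ 0.5673 -0.1071  0.0702]
tab [0.4857 0.1039 0.1015]
knob [ 0.6466 -0.0878  0.1032]
strap [0.5082 0.0323 0.0683]
guide [0.5294 0.0819 0.011 ]
knobtop [ 0.6453 -0.0879  0.102 ] [ 0.6386 -0.0883  0.102 ] [ 0.6424 -0.088   0.1029]
slot mouth/end [ 0.4738 -0.12    0.062 ] [ 0.5007 -0.1177  0.062 ]
nose [ 0.5219 -0.0077  0.062 ] tabtop [0.4859 0.104  0.1   ] [0.4771 0.1013 0.1   ] [0.4821 0.1039 0.1033]
corner [0.5352 0.1729 0.01  ]
corner [0.3898 0.1135 0.01  ]
corner [ 0.6709 -0.1656  0.01  ]
corner [ 0.5265 -0.2236  0.01  ]
barback [0.4767 0.1057 0.062 ] [0.4982 0.054  0.062 ]
```

```bash
python3 -m crank '[[[0.0223,-0.0381,0],[0,0,-3.28],-1],[[0.0223,-0.0381,0],[0,0,-3.28],-1],[[0.0223,-0.0381,0],[0,0,-3.28],-1],[[0.0223,-0.0381,0],[0,0,-3.28],-1],[[0.0223,-0.0381,0],[0,0,-3.28],-1],[[0.0223,-0.0381,0],[0,0,-3.28],-1],[[0.0223,-0.0381,0],[0,0,-3.28],-1],[[0.0223,-0.0381,0],[0,0,-3.28],-1],[[0.0223,-0.0381,0],[0,0,-3.28],-1]]' && python3 -m crank '[[[0.0223,-0.0381,0],[0,0,-3.28],-1],[[0.0223,-0.0381,0],[0,0,-3.28],-1],[[0.0223,-0.0381,0],[0,0,-3.28],-1],[[0.0223,-0.0381,0],[0,0,-3.28],-1],[[0.0223,-0.0381,0],[0,0,-3.28],-1],[[0.0223,-0.0381,0],[0,0,-3.28],-1],[[0.0223,-0.0381,0],[0,0,-3.28],-1],[[0.0223,-0.0381,0],[0,0,-3.28],-1],[[0.0223,-0.0381,0],[0,0,-3.28],-1],[[0,0,0],[0,0,0],-1],[[0,0,0],[0,0,0],-1]]'
```

```text
clock: 1.0
tool_pos: [0.4356, 0.2883, 0.2031]
orientation: [180.0, 0.0, -50.0]
force: [0.7, 0.2, -0.5]
opening: 0.0208
gripper_force: 0.0
clock: 2.1
tool_pos: [0.6357, -0.054, 0.202]
orientation: [179.9, 0.0, -79.5]
force: [-0.4, 1.0, 0.1]
opening: 0.0001
gripper_force: 0.0
```

```bash
python3 -m crank '[[[0,0,-0.03],[0,0,0],-1],[[0,0,-0.03],[0,0,0],-1],[[0,0,-0.03],[0,0,0],-1],[[0,0,-0.025],[0,0,0],-1],[[0,0,-0.01],[0,0,0],-1],[[0,0,0],[0,0,0],-1]]'
python3 - <<'E'
from h import *
a,_=snap('top','t1');b,_=snap('side','s1')
r=cv2.resize
a=r(a[130:230,230:330],None,fx=4,fy=4,interpolation=2);b=r(b[110:210,200:300],None,fx=4,fy=4,interpolation=2)
cv2.imwrite('pics/c1.png',np.hstack([a,b]))
E
```

```text
clock: 2.7
tool_pos: [0.6348, -0.0521, 0.077]
orientation: [179.8, 0.0, -79.3]
force: [0.3, -0.6, 1.0]
opening: 0.0004
gripper_force: 0.0
```

View pics/c1.png

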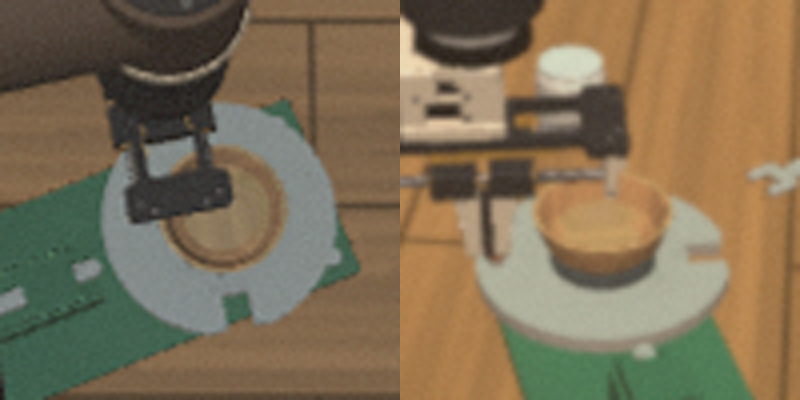

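The top half shows the gripper's body crossbar over the bowl, with the slot at about (237,305). The side half shows the fingers at about (485,225) by the knob, and a light part hanging at (613,170) near the bowl that I need to identify.

Run:
```python
from h import *
m=imaging.camera_model('side');K,R,t=map(np.array,(m['mtx'],m['R'],m['t']))
def pr(X):
    c=K@(R@np.array(X)+t);u=c[:2]/c[2];return np.round([(u[0]-200)*4+400,(u[1]-110)*4])
print('tcp',pr([.635,-.052,.077]),'knob top',pr([.6415,-.088,.102]),'base',pr([.6415,-.088,.062]))
d=np.load('pics/s1.npy')
for x,y in((613,165),(613,185),(600,120),(485,225),(470,240),(495,240),(555,225),(490,180)):
    u,v=(x-400)/4+200,y/4+110
    print(x,y,px2w('side',u,v,d=d[int(v),int(u)]).round(3))
```

```text
tcp [489. 272.] knob top [487. 214.] base [490. 258.]
613 165 [ 0.542 -0.028  0.194]
613 185 [ 0.542 -0.027  0.179]
600 120 [ 0.554 -0.056  0.209]
485 225 [ 0.632 -0.037  0.13 ]
470 240 [ 0.644 -0.038  0.116]
495 240 [ 0.626 -0.04   0.116]
555 225 [ 0.595 -0.109  0.081]
490 180 [ 0.621 -0.014  0.185]
```

Run:
```python
import numpy as np
C=np.array([.561,-.104])
def P(a):
    a=np.radians(a);u=np.array([np.cos(a),np.sin(a)]);return C+.084*u+.0195*np.array([-u[1],u[0]])
p=np.array([.6364,-.0538])
for a in np.r_[11,np.arange(8,-63,-4)]:
    q=P(a);d=(q-p).round(4);p=p+d;print(a,d.tolist(),p.round(4))
```

```text
11 [0.0033, -0.015] [ 0.6397 -0.0688]
8 [0.0018, -0.0042] [ 0.6415 -0.073 ]
4 [0.0019, -0.0057] [ 0.6434 -0.0787]
0 [0.0016, -0.0058] [ 0.645  -0.0845]
-4 [0.0012, -0.0059] [ 0.6462 -0.0904]
-8 [0.0007, -0.006] [ 0.6469 -0.0964]
-12 [0.0003, -0.006] [ 0.6472 -0.1024]
-16 [-0.0001, -0.006] [ 0.6471 -0.1084]
-20 [-0.0005, -0.006] [ 0.6466 -0.1144]
-24 [-0.0009, -0.006] [ 0.6457 -0.1204]
-28 [-0.0014, -0.0058] [ 0.6443 -0.1262]
-32 [-0.0017, -0.0058] [ 0.6426 -0.132 ]
-36 [-0.0022, -0.0056] [ 0.6404 -0.1376]
-40 [-0.0025, -0.0055] [ 0.6379 -0.1431]
-44 [-0.0029, -0.0052] [ 0.635  -0.1483]
-48 [-0.0033, -0.0051] [ 0.6317 -0.1534]
-52 [-0.0036, -0.0048] [ 0.6281 -0.1582]
-56 [-0.004, -0.0045] [ 0.6241 -0.1627]
-60 [-0.0042, -0.0043] [ 0.6199 -0.167 ]
```

```bash
python3 -m crank '[[[0.0011,-0.005,0],[0,0,0],-1],[[0.0011,-0.005,0],[0,0,0],-1],[[0.0011,-0.005,0],[0,0,0],-1],[[0.0018,-0.0042,0],[0,0,-3],-1],[[0.0019,-0.0057,0],[0,0,-4],-1],[[0.0016,-0.0058,0],[0,0,-4],-1],[[0.0012,-0.0059,0],[0,0,-4],-1],[[0.0007,-0.006,0],[0,0,-4],-1],[[0.0003,-0.006,0],[0,0,-4],-1],[[-0.0001,-0.006,0],[0,0,-4],-1]]' && python3 -m crank '[[[-0.0005,-0.006,0],[0,0,-4],-1],[[-0.0009,-0.006,0],[0,0,-4],-1],[[-0.0014,-0.0058,0],[0,0,-4],-1],[[-0.0017,-0.0058,0],[0,0,-4],-1],[[-0.0022,-0.0056,0],[0,0,-4],-1],[[-0.0025,-0.0055,0],[0,0,-4],-1],[[-0.0029,-0.0052,0],[0,0,-4],-1],[[-0.0033,-0.0051,0],[0,0,-4],-1],[[-0.0036,-0.0048,0],[0,0,-4],-1],[[-0.004,-0.0045,0],[0,0,-4],-1],[[0,0,0],[0,0,0],-1],[[0,0,0],[0,0,0],-1]]'
cat > disc.py <<'E'
from h import *
import sys
tag=sys.argv[1]
a,_=snap('top','t'+tag);b,_=snap('side','s'+tag)
r=cv2.resize
a=r(a[140:240,200:325],None,fx=5,fy=5,interpolation=2)
cv2.imwrite(f'pics/c{tag}.png',a)
b=r(b[145:255,205:305],None,fx=5,fy=5,interpolation=2)
cv2.imwrite(f'pics/d{tag}.png',b)
E
python3 disc.py 2
```

```text
clock: 3.8
tool_pos: [0.6474, -0.108, 0.079]
orientation: [-179.9, 0.0, -106.5]
force: [0.1, 1.4, 1.3]
opening: 0.0006
gripper_force: 0.9
clock: 5.0
tool_pos: [0.624, -0.1625, 0.0789]
orientation: [-179.9, 0.0, -146.3]
force: [-0.3, -1.3, 2.8]
opening: 0.0001
gripper_force: 1.6
```

View pics/c2.png

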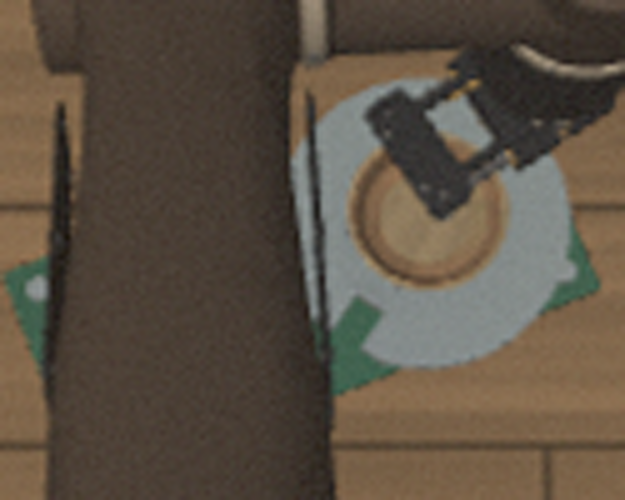

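The slot's inner end is at about (367,307), with its axis pointing down-left. That puts the slot at roughly 145°, so the knob lags what the tool pose implies. I'll check the side view.

View pics/d2.png

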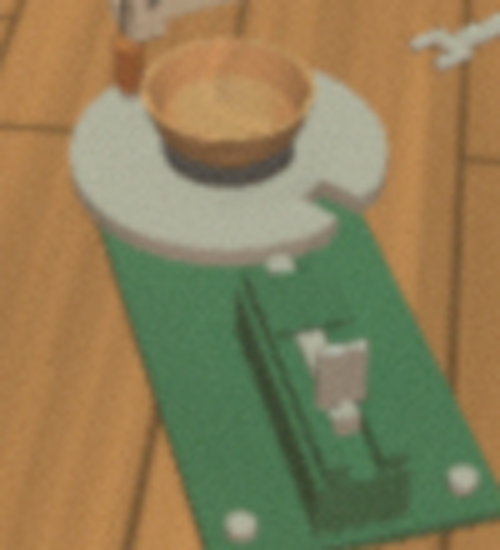

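Run:
```python
from h import *
f=lambda x,y:((x+.5)/5-.5+200,(y+.5)/5-.5+140)
for p in((367,305),(383,308),(357,297),(362,348),(435,220)):print(p,px2w('top',*f(*p),.062).round(4))
print(ctrl.get_obs()['force'],ctrl.get_obs()['tool_pos'])
```

```text
(367, 305) [ 0.5083 -0.067   0.062 ]
(383, 308) [ 0.5063 -0.0773  0.062 ]
(357, 297) [ 0.5135 -0.0606  0.062 ]
(362, 348) [ 0.4805 -0.0636  0.062 ]
(435, 220) [ 0.5637 -0.1114  0.062 ]
[-0.25824272 -2.33233849  4.42185138] [ 0.62425059 -0.16215392  0.07883658]
```

Run:
```python
from h import *
m=imaging.camera_model('side');K,R,t=map(np.array,(m['mtx'],m['R'],m['t']))
def pr(X):
    c=K@(R@np.array(X)+t);u=c[:2]/c[2];return ((u-[205,145])*5).round()
print('tcp',pr([.624,-.162,.079]),'+.03',pr([.624,-.162,.109]))
for a in(-25,-30,-35,-40,-45):
    c=np.radians(a);print(a,[pr([.561+.08*np.cos(c),-.104+.08*np.sin(c),z]) for z in(.062,.102)])
d=np.load('pics/s2.npy')
for x,y in((127,45),(127,60),(127,80),(140,25),(150,25),(145,35),(125,20),(120,50),(200,10)):
    u,v=x/5+205,y/5+145
    print(x,y,px2w('side',u,v,d=d[int(v),int(u)]).round(3))
```

```text
tcp [136.  55.] +.03 [134.  15.]
-25 [array([115.,  99.]), array([112.,  45.])]
-30 [array([122.,  94.]), array([119.,  40.])]
-35 [array([130.,  89.]), array([127.,  35.])]
-40 [array([138.,  84.]), array([135.,  30.])]
-45 [array([147.,  80.]), array([144.,  26.])]
127 45 [ 0.626 -0.143  0.099]
127 60 [ 0.625 -0.137  0.093]
127 80 [ 0.626 -0.139  0.076]
140 25 [ 0.617 -0.143  0.115]
150 25 [ 0.611 -0.144  0.115]
145 35 [ 0.615 -0.145  0.106]
125 20 [ 0.626 -0.145  0.116]
120 50 [ 0.629 -0.138  0.099]
200 10 [ 0.609 -0.339 -0.002]
```

Run:
```python
import cv2
a=cv2.imread('pics/s2.png')[105:180,190:290]
cv2.imwrite('pics/e2.png',cv2.resize(a,None,fx=8,fy=8,interpolation=2))
```

```text
(no output)
```

View pics/e2.png

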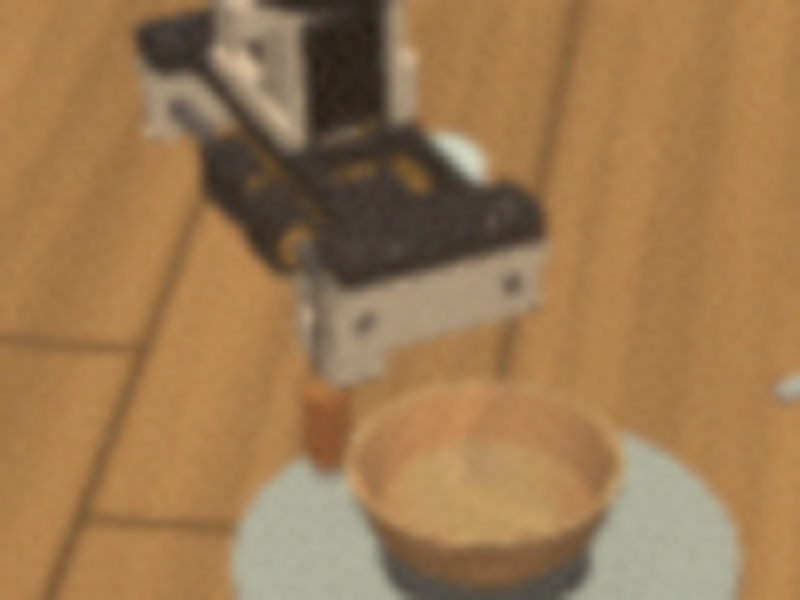

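The enlarged view shows the knob at about (325,420), on the near (CCW) side of the fingertip at (345,385). The shut fingers are thinner than I assumed and slid past outside the knob. I'll lift, go back to the CCW side and push with the wide finger face at r = 80 mm.

```bash
python3 -m crank '[[[0.003,-0.006,0],[0,0,0],-1],[[0,0,0.03],[0,0,0],-1],[[0,0,0.03],[0,0,0],-1],[[0,0,0],[0,0,0],-1]]'
python3 - <<'E'
from h import *
o=ctrl.get_obs();print(o['joint_pos'].round(1),o['force'].round(1))
C=np.array([.561,-.104])
def P(a,g):
    a=np.radians(a);u=np.array([np.cos(a),np.sin(a)]);return C+.080*u+g*np.array([-u[1],u[0]])
p=np.array([.6271,-.1687]);q=P(-34.5,.035);print('over',(q-p).round(4),q)
p=q
for a in [-34.5]+list(range(-37,-64,-3))+[-65]:
    q=P(a,.018);d=(q-p).round(4);p=p+d;print(a,d.tolist(),p.round(4))
E
```

```text
clock: 5.5
tool_pos: [0.6293, -0.1683, 0.1423]
orientation: [-179.8, 0.3, -146.3]
force: [0.5, -0.4, 0.5]
opening: 0.0004
gripper_force: 0.0
[  2.2  20.5  -7.6   0.1 -61.5 -58.5] [ 0.5 -0.4  0.5]
over [0.0197 0.0482] [ 0.64675431 -0.12046808]
-34.5 [-0.0096, -0.014] [ 0.6372 -0.1345]
-37 [-0.0014, -0.0033] [ 0.6358 -0.1378]
-40 [-0.0019, -0.0039] [ 0.6339 -0.1417]
-43 [-0.0021, -0.0037] [ 0.6318 -0.1454]
-46 [-0.0022, -0.0037] [ 0.6296 -0.1491]
-49 [-0.0025, -0.0035] [ 0.6271 -0.1526]
-52 [-0.0026, -0.0034] [ 0.6245 -0.156 ]
-55 [-0.0028, -0.0032] [ 0.6217 -0.1592]
-58 [-0.003, -0.0031] [ 0.6187 -0.1623]
-61 [-0.0031, -0.003] [ 0.6156 -0.1653]
-65 [-0.0044, -0.0036] [ 0.6112 -0.1689]
```

```bash
python3 -m crank '[[[0.0015,0.004,0],[0,0,8.55],-1],[[0.0015,0.004,0],[0,0,8.55],-1],[[0.0015,0.004,0],[0,0,8.55],-1],[[0.0015,0.004,0],[0,0,8.55],-1],[[0.0015,0.004,0],[0,0,8.55],-1],[[0.0015,0.004,0],[0,0,8.55],-1],[[0.0015,0.004,0],[0,0,8.55],-1],[[0.0015,0.004,0],[0,0,8.55],-1],[[0.0015,0.004,0],[0,0,8.55],-1],[[0.0015,0.004,0],[0,0,8.55],-1],[[0.0015,0.004,0],[0,0,8.55],-1],[[0,0.004,0],[0,0,8.55],-1]]' && python3 -m crank '[[[0,0,0],[0,0,8.55],-1],[[0,0,0],[0,0,0],-1],[[0,0,0],[0,0,0],-1]]'
```

```text
clock: 6.7
tool_pos: [0.6431, -0.1196, 0.1372]
orientation: [180.0, 0.1, -43.4]
force: [0.2, -0.7, 0.8]
opening: 0.0004
gripper_force: 0.0
clock: 7.0
tool_pos: [0.643, -0.1198, 0.1376]
orientation: [180.0, 0.0, -35.5]
force: [0.3, -0.4, 0.5]
opening: 0.0003
gripper_force: 0.0
```

```bash
python3 -m crank '[[[0.004,-0.0005,-0.02],[0,0,0],-1],[[0,0,-0.03],[0,0,0],-1],[[0,0,-0.011],[0,0,0],-1],[[0,0,0],[0,0,0],-1]]' && python3 -m crank '[[[-0.0032,-0.0047,0],[0,0,0],-1],[[-0.0032,-0.0047,0],[0,0,0],-1],[[-0.0032,-0.0047,0],[0,0,0],-1],[[-0.0014,-0.0033,0],[0,0,-2.5],-1],[[-0.0019,-0.0039,0],[0,0,-3],-1],[[-0.0021,-0.0037,0],[0,0,-3],-1],[[-0.0022,-0.0037,0],[0,0,-3],-1],[[-0.0025,-0.0035,0],[0,0,-3],-1],[[-0.0026,-0.0034,0],[0,0,-3],-1],[[0,0,0],[0,0,0],-1]]'; python3 disc.py 3
```

```text
clock: 7.4
tool_pos: [0.6456, -0.1204, 0.0751]
orientation: [179.9, 0.2, -35.4]
force: [0.5, -0.6, 0.5]
opening: 0.0006
gripper_force: 0.0
clock: 8.4
tool_pos: [0.6252, -0.1567, 0.0787]
orientation: [-179.9, -0.1, -52.8]
force: [-0.8, -1.8, 2.9]
opening: 0.0008
gripper_force: 1.4
```

View pics/c3.png

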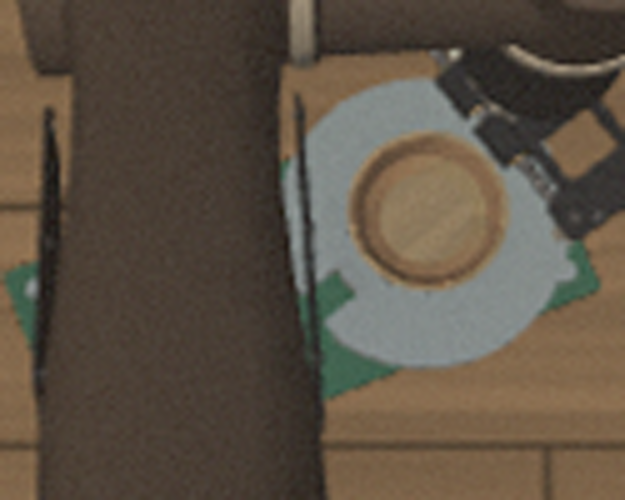

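The slot's inner end is now at about (342,288), which gives slot ≈129° and knob ≈−51°, following the tool as planned. I'll continue to about −67°.

```bash
python3 -m crank '[[[-0.0028,-0.0032,0],[0,0,-3],-1],[[-0.003,-0.0031,0],[0,0,-3],-1],[[-0.0031,-0.003,0],[0,0,-3],-1],[[-0.0022,-0.0018,0],[0,0,-2],-1],[[-0.0022,-0.0018,0],[0,0,-2],-1],[[-0.0022,-0.0015,0],[0,0,-2],-1],[[0,0,0],[0,0,0],-1],[[0,0,0],[0,0,0],-1]]'
python3 - <<'E'
from h import *
b,_=snap('side','s4')
cv2.imwrite('pics/d4.png',cv2.resize(b[145:235,210:310],None,fx=6,fy=6,interpolation=2))
E
```

```text
clock: 9.3
tool_pos: [0.6106, -0.1708, 0.0785]
orientation: [-179.9, -0.1, -67.6]
force: [1.6, -2.9, 6.2]
opening: 0.0004
gripper_force: 3.2
```

View pics/d4.png

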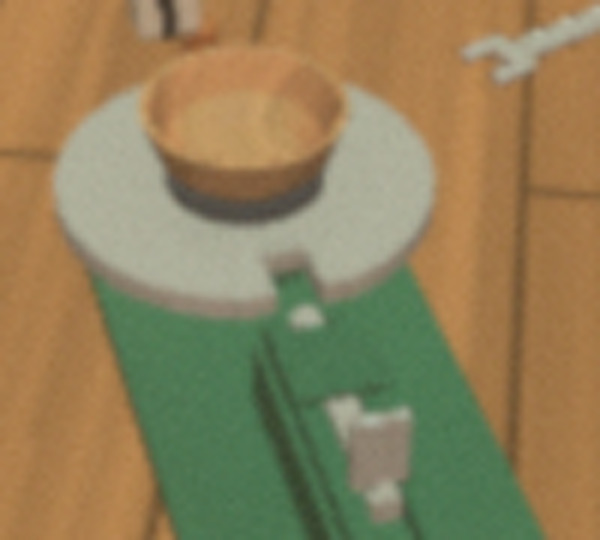

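The slot now faces the bar: inner end at about (288,255), mouth about (300,299), nose about (307,318), bar line running on to (383,500). I'll work out the residual angle in world coordinates.

Run:
```python
from h import *
f=lambda x,y:((x+.5)/6-.5+210,(y+.5)/6-.5+145)
W={}
for n,p in dict(end=(288,255),mouth=(300,299),mL=(278,303),mR=(323,295),nose=(307,318),bar1=(343,405),back=(384,492)).items():
    W[n]=px2w('side',*f(*p),.062)[:2];print(n,W[n].round(4))
A=lambda v:np.degrees(np.arctan2(v[1],v[0])).round(1)
print('bar dir',A(W['back']-W['nose']),A(W['bar1']-W['nose']),'slot',A(W['mouth']-W['end']))
# angular about side-view disc centre by ellipse fit of rim
im=cv2.imread('pics/s4.png');hsv=cv2.cvtColor(im,cv2.COLOR_BGR2HSV)
m=((hsv[...,1]<45)&(hsv[...,2]>85)).astype('uint8');k=np.zeros_like(m);k[152:200,214:288]=m[152:200,214:288]
# slot centre per row: green gap
g=((hsv[...,0]>45)&(hsv[...,0]<95)&(hsv[...,1]>60))
for r in range(184,206):
    xs=np.where(g[r,250:270])[0]+250;gr=np.where(m[r,245:275])[0]+245
    print(r,''.join('G' if g[r,c] else ('#' if m[r,c] else '.') for c in range(246,280)))
```

```text
end [ 0.5314 -0.042 ]
mouth [ 0.5224 -0.0108]
mL [ 0.5322 -0.0067]
mR [ 0.512  -0.0149]
nose [0.5178 0.0022]
bar1 [0.4961 0.058 ]
back [0.4742 0.1089]
bar dir 112.2 111.2 slot 106.1
184 #################################.
185 ################################..
186 ###############################...
187 ###########...################....
188 #########......##############.....
189 #########......############.......
190 ##########...GG##########.....GG..
191 #########..GGGG..######......GGGG.
192 ##########GGGGGG..#........GGGGGG.
193 ##########.GGGGG..........GGGGGGGG
194 ##########GGGGGGG.......GGGGGGGGGG
195 ..........GGGG.G.G..GGGGGGGGGGGGGG
196 ..........GGG.###.GGGGGGGGGGGGGGGG
197 .........GGG.####.GGGGGGGGGGGGGGGG
198 GGG.GGGGGGGG.#####.GGGGGGGGGGGGGGG
199 GGGGGGGGGGGG.###..GGGGGGGGGGGGGGGG
200 GGGGGGGGGGGGGGGGGGGGGGGGGGGGGGGGGG
201 GGGGGGGGGGGGGGGGGGGGGGGGGGGGGGGGGG
202 GGGGGGGGGGGGGGGGGGGGGGGGGGGGGGGGGG
203 GGGGGGGGGGGGGGGGGGGGGGGGGGGGGGGGGG
204 GGGGGGGGGGGGGGGGGGGGGGGGGGGGGGGGGG
205 GGGGGGGGGGGGGGGGGGGGGGGGGGGGGGGGGG
```

```bash
python3 -m crank '[[[-0.0013,-0.0008,0],[0,0,0],-1],[[0,0,0],[0,0,0],-1],[[0.0045,0.0017,0],[0,0,0],-1],[[0.0045,0.0017,0],[0,0,0],-1],[[0.0045,0.0017,0],[0,0,0],-1],[[0,0,0.03],[0,0,0],-1],[[0,0,0.05],[0,0,0],-1],[[0,0,0],[0,0,0],-1]]' && python3 -m crank '[[[-0.0159,0.0305,0],[0,0,0],-1],[[-0.0159,0.0305,0],[0,0,0],-1],[[-0.0159,0.0305,0],[0,0,0],-1],[[-0.0159,0.0305,0],[0,0,0],-1],[[-0.0159,0.0305,0],[0,0,0],-1],[[-0.0159,0.0305,0],[0,0,0],-1],[[-0.0159,0.0305,0],[0,0,0],-1],[[-0.0159,0.0305,0],[0,0,0],-1],[[-0.0159,0.0305,0],[0,0,0],-1],[[-0.0159,0.0305,0],[0,0,0],-1],[[0,0,0],[0,0,0],-1],[[0,0,0],[0,0,0],-1]]'
cat > chk.py <<'E'
from h import *
import sys
for n,(x0,y0,x1,y1) in dict(top=(252,178,292,216),side=(240,180,285,235)).items():
    im,d=snap(n,n+sys.argv[1]);hsv=cv2.cvtColor(im,cv2.COLOR_BGR2HSV)
    m=((hsv[...,1]<45)&(hsv[...,2]>85));g=((hsv[...,0]>45)&(hsv[...,0]<95)&(hsv[...,1]>60))
    print(n,x0)
    for r in range(y0,y1):print(r,''.join('G' if g[r,c] else('#' if m[r,c] else '.') for c in range(x0,x1)))
E
python3 chk.py 5
```

```text
clock: 10.15
tool_pos: [0.625, -0.1664, 0.1639]
orientation: [-179.5, -0.3, -67.5]
force: [0.4, -0.5, 0.1]
opening: 0.0005
gripper_force: 0.0
clock: 11.35
tool_pos: [0.4619, 0.1396, 0.157]
orientation: [180.0, 0.0, -67.5]
force: [-0.4, -0.3, 0.2]
opening: 0.0005
gripper_force: 0.0
top 252
178 GGGG##############......................
179 GGGG##############......................
180 GGG.#############.......................
181 GGG##############.......................
182 GGG##############.......................
183 GGG##############.......................
184 GGG###############......................
185 GGG###############......................
186 GGG###############......................
187 GGG###############......................
188 GGG.###############.....................
189 GGG.###############.....................
190 GGGG################....................
191 GGG.#################...................
192 GGGG#################...................
193 GGGG.#######.GG#######..................
194 ..GGG######.GGG########.................
195 ###GGG###.GGGGGG#########...............

[... 2958 characters left out ...]

221 GGGGGGGGGGGGGGGGGGGGGGGGGGGG...........GGGGGG
222 GGGGGGGGGGGGGGGGGGGGGGGGGGGG..........GGGGGGG
223 GGGGGGGGGGGGGGGGGGGGGGGGGGGG..........GGGGGGG
224 GGGGGGGGGGGGGGGGGGGGGGGGGGGG..........GGGGGGG
225 GGGGGGGGGGGGGGGGGGG.GGGGGGGG.....###..GGGGGGG
226 GGGGGGGGGGGGGGGGGGGGGGGGGGGG..#######GGGGGGGG
227 GGGGGGGGGGGGGGGGGGGGGGGGGGGGGG.######GGGGGGGG
228 GGGGGGGGGGGGGGGGGGGGGGGGGGGGGGG#####.GGGGGGGG
229 GGGGGGGGGGGGGGGGGGGGGGGGGGGGGGG.#.....GGGGGGG
230 GGGGGGGGGGGGGGGGGGGGGGGGGGGGGGGG......GGGGGGG
231 GGGGGGGGGGGGGGGGGGGGGGGGGGGGGGGG.....GGGGGGGG
232 GGGGGGGGGGGGGGGGGGGGGGGGGGGGGGGGGGGGGGGGGGGGG
233 GGGGGGGGGGGGGGGGGGGGGGGGGGGGGGGGGGGGGGGGGGGGG
234 GGGGGGGGGGGGGGGGGGGGGGGGGGGGGGGGGGGGGGGGGGGGG
```

Run:
```python
from h import *
C=np.array([.561,-.104])
im=cv2.imread('pics/top5.png');hsv=cv2.cvtColor(im,cv2.COLOR_BGR2HSV)
m=((hsv[...,1]<45)&(hsv[...,2]>85))
k=np.zeros(m.shape,'uint8');k[150:216,250:318]=m[150:216,250:318]
c=max(cv2.findContours(k,0,1)[0],key=cv2.contourArea);h=cv2.convexHull(c)[:,0]
W=np.array([px2w('top',u,v,.062)[:2] for u,v in h])
s=np.linalg.lstsq(np.c_[2*W,np.ones(len(W))],(W**2).sum(1),rcond=None)[0];print('C fit',s[:2],np.sqrt(s[2]+s[:2]@s[:2]))
for C in (C,s[:2]):
  g=((hsv[...,0]>45)&(hsv[...,0]<95)&(hsv[...,1]>60)).astype(np.float32)
  mt=imaging.camera_model('top');K,R,t=map(np.array,(mt['mtx'],mt['R'],mt['t']))
  for r in(.07,.076,.082,.088):
    a=np.radians(np.arange(80,170,.5));P=np.c_[C[0]+r*np.cos(a),C[1]+r*np.sin(a),np.full(len(a),.062)]
    q=(K@(R@P.T+t[:,None]));q=(q[:2]/q[2]).astype(np.float32)
    v=cv2.remap(g,q[0][None],q[1][None],1)[0]
    A=np.degrees(a)[v>.5];print(r,A.min() if len(A) else None,A.max() if len(A) else None,np.median(A) if len(A) else None)
```

```text
C fit [ 0.56222595 -0.10504395] 0.096013935916731
0.07 113.5 127.00000000000001 120.25
0.076 115.49999999999999 127.50000000000001 121.5
0.082 115.49999999999999 126.5 121.0
0.088 115.0 127.00000000000001 121.0
0.07 113.5 128.5 121.0
0.076 115.49999999999999 127.50000000000001 121.5
0.082 115.49999999999999 127.50000000000001 121.5
0.088 115.49999999999999 127.00000000000001 121.25
```

The slot is at about 121°, so backing off dragged the disc roughly 9° CCW. The upward force shows why: the finger's shoulder was resting on the knob top because the tip was too low. I'll redo the push with the tip at z ≈ 0.090.

```bash
python3 -m crank '[[[0.0175,-0.03,0],[0,0,0],-1],[[0.0175,-0.03,0],[0,0,0],-1],[[0.0175,-0.03,0],[0,0,0],-1],[[0.0175,-0.03,0],[0,0,0],-1],[[0.0175,-0.03,0],[0,0,0],-1],[[0.0175,-0.03,0],[0,0,0],-1],[[0.0175,-0.03,0],[0,0,0],-1],[[0.0175,-0.03,0],[0,0,0],-1],[[0.0175,-0.03,0],[0,0,0],-1],[[0.0175,-0.03,0],[0,0,0],-1],[[0,0,0],[0,0,0],-1],[[0,0,0],[0,0,0],-1]]' && python3 -m crank '[[[0,0,-0.03],[0,0,0],-1],[[0,0,-0.025],[0,0,0],-1],[[0,0,-0.012],[0,0,0],-1],[[0,0,0],[0,0,0],-1],[[0,0,0],[0,0,0],-1]]'
```

```text
clock: 12.65
tool_pos: [0.6369, -0.163, 0.156]
orientation: [179.9, 0.0, -67.9]
force: [-0.2, 0.7, 0.1]
opening: 0.0
gripper_force: 0.0
clock: 13.15
tool_pos: [0.638, -0.1609, 0.0911]
orientation: [-180.0, -0.0, -67.7]
force: [0.7, -0.3, 0.6]
opening: 0.0004
gripper_force: 0.0
```

```bash
python3 -m crank '[[[-0.0036,-0.0013,0],[0,0,0],-1],[[-0.0036,-0.0013,0],[0,0,0],-1],[[-0.0036,-0.0013,0],[0,0,0],-1],[[-0.0036,-0.0013,0],[0,0,0],-1],[[-0.0036,-0.0013,0],[0,0,0],-1],[[-0.0036,-0.0013,0],[0,0,0],-1],[[-0.0036,-0.0013,0],[0,0,0],-1],[[-0.0030,-0.0013,0],[0,0,0],-1],[[0,0,0],[0,0,0],-1],[[0,0,0],[0,0,0],-1]]'
cat > ang.py <<'E'
from h import *
import sys
C=np.array([.561,-.104]);Z=.062
n=sys.argv[2] if len(sys.argv)>2 else 'side'
im,d=snap(n,n+sys.argv[1]);hsv=cv2.cvtColor(im,cv2.COLOR_BGR2HSV)
grey=((hsv[...,1]<45)&(hsv[...,2]>85)).astype(np.float32)
if n=='side':  # local bias of this camera: disc centre fit
    k=np.zeros(grey.shape,'uint8');k[158:196,214:288]=grey[158:196,214:288]
    c=max(cv2.findContours(k,0,1)[0],key=cv2.contourArea)
    W=np.array([px2w(n,u,v,Z)[:2] for u,v in cv2.convexHull(c)[:,0]])
    W=W[(W[:,1]<-.05)|(np.abs(W[:,0]-.56)>.05)]
    C=np.array([.5625,-.1005])
mt=imaging.camera_model(n);K,R,t=map(np.array,(mt['mtx'],mt['R'],mt['t']))
for r in(.068,.072,.076,.08,.084,.088):
    a=np.radians(np.arange(80,150,.5));P=np.c_[C[0]+r*np.cos(a),C[1]+r*np.sin(a),np.full(len(a),Z)]
    q=(K@(R@P.T+t[:,None]));q=(q[:2]/q[2]).astype(np.float32)
    v=cv2.remap(grey,q[0][None],q[1][None],1)[0]
    A=np.degrees(a)[v<.5];print(r,A.min() if len(A) else None,A.max() if len(A) else None,A.mean().round(1) if len(A) else None)
E
python3 ang.py 6; python3 chk.py 6 | sed -n '/side/,$p' | sed -n 1,22p
```

```text
clock: 14.15
tool_pos: [0.6094, -0.1714, 0.0902]
orientation: [-180.0, -0.0, -67.7]
force: [-0.8, 0.5, -0.8]
opening: 0.0004
gripper_force: 0.0
0.068 117.5 132.5 125.0
0.072 117.0 132.0 124.5
0.076 117.5 131.5 124.5
0.08 116.5 130.0 123.2
0.084 117.5 130.0 123.8
0.088 116.5 130.0 123.2
side 240
180 ####.......#.....########################....
181 ############.############################....
182 ########################################.....
183 ########################################.....
184 #######################################......
185 ######################################.......
186 ######################..#############........
187 ##################.......###########.........
188 ##################.......##########..........
189 ####################.GGG..########...........
190 ###################.GGGGG..###..#...GG.......
191 ###################.GGGGGG.........GGGG......
192 ####################.GGGGG........GGGGG......
193 ####################.GGGGGG....GGGGGGGGG.....
194 ...###############...GGGGGGGGGGGGGGGGGGG.....
195 ....................#.GGGGGGGGGGGGGGGGGGG....
196 ...................####GGGGGGGGGGGGGGGGGG....
197 G.................######GGGGGGGGGGGGGGGGGG...
198 GGGGGGGG...GGGGGGG.#####.GGGGGGGGGGGGGGGGG...
199 GGGGGGGGGGGGGGGGGG..#...GGGGGGGGGGGGGGGGGGG..
200 GGGGGGGGGGGGGGGGGGGGGGGGGGGGGGGGGGGGGGGGGGG..
```

Run:
```python
from h import *
C=np.array([.561,-.104])
im=cv2.imread('pics/side6.png');d=np.load('pics/side6.npy');hsv=cv2.cvtColor(im,cv2.COLOR_BGR2HSV)
m=imaging.camera_model('side');K,R,t=map(np.array,(m['mtx'],m['R'],m['t']))
def pr(X):
    c=K@(R@np.array(X)+t);return (c[:2]/c[2]).round(1)
print('tcp',pr([.6094,-.1714,.0902]),'knob-58',pr([.6034,-.1718,.062]),pr([.6034,-.1718,.102]))
for v in range(136,162):
    print(v,' '.join('%3d%s'%(px2w('side',u,v,d=d[v,u])[2]*1000, 'o' if hsv[v,u,1]>130 else '.' if hsv[v,u,2]>90 else 'k') for u in range(228,256)))
print('y')
for v in range(140,160,2):
    print(v,' '.join('%4d'%(px2w('side',u,v,d=d[v,u])[1]*1000) for u in range(228,256)))
```

```text
tcp [237.2 151.7] knob-58 [239.3 159.2] [239.  148.5]
136  -1o  -3o  -2. 157. 158. 155. 158. 154. 155. 154. 151k 152. 153. 152. 152. 154. 149.  32.  29.  29.  25.  24.  18.  14.   0o 718o   0o  -2o
137   0o   0o   0. 154. 154. 152. 152. 152. 152. 150. 152k 151. 151. 150. 150. 149.  26.  26.  24.  25.  19.  19.  17.  10.  -2o   0o   0o  -2o
138  -1o  -1o  -1o 144. 151. 151. 148. 150. 148. 147. 145k 146. 145. 144. 146. 144.  23.  20.  20.  20.  18.  14.  11.   4.  -2o   0o  -2o   0o
139   0o  -2o   0o 134. 148. 146. 146. 146. 145. 142. 144k 145. 143. 141. 140. 142.  18.  19.  16.  14.  15.  10.   7.   0.  -2o   0o   0o   0o
140  -2o  -2o  -2o  -1. 143. 143. 143. 141. 142. 141k 137k 138. 137. 139. 138. 138.  12.  12.  11.  10.  12.   5.   5.  -2.  -1o  -2o  -1o   0o
141   0o  -1o  -1o  -1. 136. 140. 139. 138. 133. 137k 136k 134. 133. 137. 134. 134.   9. 718.   8.   8.   3.   2.   0.  -3o  -1o  -1o   0o   0o
142  -4o   0o  -1o   0. 131. 135. 136. 135. 132. 135k 132k 131. 132. 130. 130. 130.   5.   7.   4.   5.   1.  -1.   0o  -3o   1o  -1o  -2o  -2o
143  -1o   2o  -2o   0. 126. 132. 134.
[... 3439 characters left out ...]
-312 -310 -312 -316 -315 -317 -167 -166 -160 -165 -165 -169 -318 -320 -319 -316 -321 -320 -316 -319 -321 -320 -321 -323 -321
152 -299 -300 -300 -297 -300 -301 -299 -302 -302 -163 -164 -163 -163 -165 -172 -305 -305 -305 -302 -307 -308 -151 -154 -154 -307 -306 -311 -312
154 -284 -284 -290 -290 -289 -289 -292 -287 -291 -165 -162 -159 -139 -139 -139 -143 -144 -144 -147 -147 -148 -148 -147 -147 -143 -148 -150 -145
156 -275 -276 -277 -278 -272 -275 -276 -278 -280 -129 -130 -129 -131 -134 -136 -136 -139 -142 -144 -144 -142 -145 -144 -146 -147 -144 -146 -145
158 -265 -263 -264 -264 -266 -263 -265 -116 -118 -119 -121 -130 -131 -133 -136 -138 -137 -139 -139 -141 -142 -143 -142 -144 -145 -142 -145 -142
```

The disc did not move. The depth map puts the real fingertip bottom at z ≈ 0.115 with tool z = 0.090, so the tips are about 24 mm above the reported TCP. That means the fingers had been riding on top of the knob. I'll go back and use tool z ≈ 0.056, which puts the tips at about 0.080.

```bash
python3 -m crank '[[[0.0081,0.0059,0.003],[0,0,0],-1],[[0.0081,0.0059,0],[0,0,0],-1],[[0.008,0.0059,0],[0,0,0],-1],[[0.008,0.0059,0],[0,0,0],-1],[[0,0,0],[0,0,0],-1],[[0,0,-0.015],[0,0,0],-1],[[0,0,-0.012],[0,0,0],-1],[[0,0,-0.010],[0,0,0],-1],[[0,0,0],[0,0,0],-1],[[0,0,0],[0,0,0],-1]]' && python3 -m crank '[[[-0.0049,-0.0031,0],[0,0,0],-1],[[-0.0049,-0.0031,0],[0,0,0],-1],[[-0.0049,-0.003,0],[0,0,0],-1],[[-0.0048,-0.003,0],[0,0,0],-1],[[0,0,0],[0,0,0],-1],[[-0.004,-0.0033,0],[0,0,0],-1],[[-0.0039,-0.0033,0],[0,0,0],-1],[[0,0,0],[0,0,0],-1]]'; python3 ang.py 7 |sed -n 2,4p
```

```text
clock: 15.3
tool_pos: [0.6412, -0.148, 0.0557]
orientation: [179.9, 0.0, -67.7]
force: [-0.0, -0.1, -0.0]
opening: 0.0004
gripper_force: 0.0
clock: 16.1
tool_pos: [0.6134, -0.167, 0.0562]
orientation: [180.0, 0.0, -67.7]
force: [0.9, 0.2, -0.2]
opening: 0.0004
gripper_force: 0.0
0.072 105.00000000000001 120.50000000000001 112.8
0.076 106.5 119.0 112.8
0.08 106.0 119.99999999999999 113.0
```

```bash
python3 -m crank '[[[0.004,0.0016,0],[0,0,0],-1],[[0.005,0.002,0],[0,0,0],-1],[[0.01,0.004,0],[0,0,0],-1],[[0,0,0.05],[0,0,0],-1],[[0,0,0.05],[0,0,0],-1],[[0,0,0],[0,0,0],-1]]' && python3 -m crank '[[[-0.0172,0.0303,0],[0,0,0],-1],[[-0.0172,0.0303,0],[0,0,0],-1],[[-0.0172,0.0303,0],[0,0,0],-1],[[-0.0172,0.0303,0],[0,0,0],-1],[[-0.0172,0.0303,0],[0,0,0],-1],[[-0.0172,0.0303,0],[0,0,0],-1],[[-0.0172,0.0303,0],[0,0,0],-1],[[-0.0172,0.0303,0],[0,0,0],-1],[[-0.0172,0.0303,0],[0,0,0],-1],[[-0.0172,0.0303,0],[0,0,0],-1],[[0,0,0],[0,0,0],-1],[[0,0,0],[0,0,0],-1]]'
python3 ang.py 8 |sed -n 2,5p; python3 ang.py 8 top; python3 chk.py 8 | sed '/^21[2-9]/d;/^2[2-9]/d'
```

```text
clock: 16.75
tool_pos: [0.6384, -0.1594, 0.1643]
orientation: [-179.4, -0.4, -67.6]
force: [0.6, 0.6, 0.3]
opening: 0.0006
gripper_force: 0.0
clock: 17.95
tool_pos: [0.4613, 0.1453, 0.1565]
orientation: [-180.0, 0.0, -67.6]
force: [0.8, -0.8, 0.2]
opening: 0.0002
gripper_force: 0.0
0.072 82.0 149.5 110.8
0.076 84.5 149.5 115.7
0.08 85.5 149.5 115.2
0.084 86.0 149.5 115.1
0.068 102.0 118.50000000000001 110.2
0.072 103.5 117.5 110.5
0.076 104.0 118.00000000000001 111.0
0.08 104.5 118.00000000000001 111.2
0.084 104.0 117.5 110.8
0.088 105.5 116.5 111.0
top 252
178 GGGG##############......................
179 GGGG##############......................
180 GGG.#############.......................
181 GGG##############.......................
182 GGG##############.......................
183 GGG##############.......................
184 GGG##############.......................
185 GGG###############......................
186 GGG###############......................
187 GGG###############......................
188 GGG.###############.....................
189 GGGG.#######G######..................
[... 1902 characters left out ...]

198 GGGGGG....GGGGGGGG.#####GGGGGGGGG............
199 GGGGGGGGGGGGGGGGGG.##..GGGGGGGGGG............
200 GGGGGGGGGGGGGGGGGGGGGGGGGGGGGGGGG............
201 GGGGGGGGGGGGGGGGGGGGGGGGGGGGGGGGGG...........
202 GGGGGGGGGGGGGGGGGGGGGGGGGGGGGGGGGG...........
203 GGGGGGGGGGGGGGGGGGGGGGGGGGGGGGGGGG...........
204 GGGGGGGGGGGGGGGGGGGGGGGGGGGGGGGGGGG..........
205 GGGGGGGGGGGGGGGGGGGGGGGGGGGGGGGGGGG.......GGG
206 GGGGGGGGGGGGGGGGGGGGGGGGGGGGGGGGGGGG.GGGGGGGG
207 GGGGGGGGGGGGGGGGGGGGGGGGGGGGGGGGGGGGGGGGGGGGG
208 GGGGGGGGGGGGGGGGGGGGGGGGGGGGGGGGGGGGGGGGGGGGG
209 GGGGGGGGGGGGGGGGGGGGGGGGGGGGGGGGGGGGGGGGGGGGG
210 GGGGGGGGGGGGGGGGGGGGGGGGGG...GGGGGGGGGGGGGGGG
211 GGGGGGGGGGGGGGGGGGGGGGGG.#####GGGGGGGGGGGGGGG
```

The slot is now at about 111° and the bar at about 112°, so they line up. I'll lower the tool behind the tab.

```bash
python3 -m crank '[[[0,0,-0.04],[0,0,0],-1],[[0,0,-0.035],[0,0,0],-1],[[0,0,-0.02],[0,0,0],-1],[[0,0,-0.0125],[0,0,0],-1],[[0,0,0],[0,0,0],-1],[[0,0,0],[0,0,0],-1]]' && python3 -m crank '[[[0.0019,-0.0046,0],[0,0,0],-1],[[0.0019,-0.0046,0],[0,0,0],-1],[[0.0019,-0.0046,0],[0,0,0],-1],[[0.0019,-0.0046,0],[0,0,0],-1],[[0.0019,-0.0046,0],[0,0,0],-1],[[0.0019,-0.0046,0],[0,0,0],-1],[[0.0019,-0.0046,0],[0,0,0],-1],[[0.0019,-0.0046,0],[0,0,0],-1],[[0,0,0],[0,0,0],-1]]'; python3 chk.py 9 | sed '/^21[2-9]/d;/^2[2-9]/d;/^20/d'
```

```text
clock: 18.75
tool_pos: [0.4616, 0.1435, 0.0488]
orientation: [180.0, -0.0, -67.8]
force: [0.3, -0.0, 1.2]
opening: 0.0005
gripper_force: 0.0
clock: 19.65
tool_pos: [0.4765, 0.1067, 0.0486]
orientation: [180.0, -0.0, -67.7]
force: [-0.1, -0.2, 0.1]
opening: 0.0004
gripper_force: 0.0
top 252
178 GGGG##############......................
179 GGGG##############......................
180 GGG.#############.......................
181 GGG##############.......................
182 GGG##############.......................
183 GGG##############.......................
184 GGG###############......................
185 GGG###############......................
186 GGG###############......................
187 GGG###############......................
188 GGG.###############.....................
189 GGGG########..#####.....................
190 GGGG.####.GGG.######....................
191 GGGGG#.GGGGGGG######....................
192 GGGGGGGGGGGGGG.######...................
193 GG.GGGGGGGGGGGG#######..................
194 .####GGGGGGGGGG########.................
195 #####.GGGGGGG############...............
[... 679 characters left out ...]

188 ..##########.................................
189 ....#######..................................
190 .....##.#....................................
191 .............................................
192 .............................................
193 .............................................
194 .............................................
195 .............................................
196 .............................................
197 .............................................
198 .............................................
199 .............................................
210 ..........GGGGGGGGGG.........................
211 ..........GGG....####........................
```

```bash
python3 -m crank '[[[0.0019,-0.0046,0],[0,0,0],-1],[[0.0019,-0.0046,0],[0,0,0],-1],[[0.0019,-0.0046,0],[0,0,0],-1],[[0.0019,-0.0046,0],[0,0,0],-1],[[0,0,0],[0,0,0],-1]]' &&  python3 -m crank '[[[0.0011,-0.0028,0],[0,0,0],-1],[[0.0011,-0.0028,0],[0,0,0],-1],[[0.0011,-0.0028,0],[0,0,0],-1],[[0,0,0],[0,0,0],-1]]'; python3 chk.py 10 | sed '/side/,$d;/^21[2-9]/d;/^20/d'
```

```text
clock: 20.25
tool_pos: [0.4841, 0.0882, 0.0486]
orientation: [180.0, -0.0, -67.8]
force: [0.1, -0.6, 0.2]
opening: 0.0005
gripper_force: 0.0
clock: 20.65
tool_pos: [0.4873, 0.08, 0.0487]
orientation: [180.0, -0.0, -67.7]
force: [-0.3, -0.3, 0.8]
opening: 0.0007
gripper_force: 0.0
top 252
178 GGGG##############......................
179 GGGG##############......................
180 GGG.#############.......................
181 GGG##############.......................
182 GGG##############.......................
183 GGG##############.......................
184 GGG###############......................
185 GGG###############......................
186 GGG###############......................
187 GGG###############......................
188 GGG.###############.....................
189 GGGG########.######.....................
190 GGGG.#######..######....................
191 GGGGG##.#####.######....................
192 GGGGG################...................
193 GGG##########.G#######..................
194 .############G.########.................
195 ###########..############...............
196 ########...###############..............
197 ######.G#####################..........#
198 ###.GGGG################################
199 ##GGGGGG################################
210 GGGGGGGGGGGGGGGGGG.#####################
211 GGGGGGGGGGGGGGGGGGGG.###################
```

```bash
for i in 1; do python3 -m crank '[[[0.0008,-0.0019,0],[0,0,0],-1],[[0.0004,-0.0009,0],[0,0,0],-1],[[0,0,0],[0,0,0],-1],[[0,0,0],[0,0,0],-1]]'; done; python3 -m crank '[[[0.0004,-0.0009,0],[0,0,0],-1],[[0.0004,-0.0009,0],[0,0,0],-1],[[0,0,0],[0,0,0],-1],[[0,0,0],[0,0,0],-1]]'
```

```text
clock: 21.15
tool_pos: [0.4885, 0.0776, 0.0487]
orientation: [-180.0, -0.0, -67.7]
force: [-0.2, 0.8, -0.3]
opening: 0.0007
gripper_force: 0.2
clock: 21.55
tool_pos: [0.4892, 0.0766, 0.0487]
orientation: [-180.0, 0.1, -67.7]
force: [-2.7, 7.5, 1.2]
opening: 0.0004
gripper_force: 3.2
```

```bash
python3 -m crank '[[[0.0004,-0.0009,0],[0,0,0],-1],[[0,0,0],[0,0,0],-1],[[0,0,0],[0,0,0],-1]]'; python3 -m crank '[[[-0.0019,0.0046,0],[0,0,0],-1],[[-0.0038,0.0092,0],[0,0,0],-1],[[-0.0076,0.0184,0],[0,0,0],-1],[[0,0,0.05],[0,0,0],-1],[[-0.01,0.025,0.05],[0,0,0],-1],[[-0.01,0.025,0],[0,0,0],-1],[[0,0,0],[0,0,0],-1]]'; python3 chk.py 11; python3 ang.py 11 top
python3 - <<'E'
from h import *
d=np.load('pics/side11.npy')
# tab points: z .07-.1 near bar line
C=np.array([.561,-.104]);o=np.array([-.373,.928]);L=[]
for v in range(180,240):
  for u in range(235,300):
    if d[v,u]>0:
      X=px2w('side',u,v,d=d[v,u]);r=(X[:2]-C)@o;l=(X[:2]-C)@[.928,.373]
      if .076<X[2]<.097 and .15<r<.26 and abs(l)<.03:L.append([r,l,X[2]])
L=np.array(L);print(len(L),np.median(L,0),L.min(0),L.max(0))
E
```

```text
clock: 21.85
tool_pos: [0.4897, 0.0766, 0.0488]
orientation: [-179.9, 0.1, -67.7]
force: [-5.2, 11.3, 2.5]
opening: 0.0005
gripper_force: 6.2
clock: 22.55
tool_pos: [0.4575, 0.1566, 0.1443]
orientation: [-179.8, 0.1, -67.6]
force: [-0.1, -0.6, -1.0]
opening: 0.0005
gripper_force: 0.0
top 252
178 GGGG##############......................
179 GGGG##############......................
180 GGG.#############.......................
181 GGG##############.......................
182 GGG##############.......................
183 GGG##############.......................
184 GGG##############.......................
185 GGG###############......................
186 GGG###############......................
187 GGG###############......................
188 GGG.###############.....................
189 GGGG########.######.....................
190 GGGG.###############....................
191 GGGGG###############....................
192 GGGGG################...................
193 GG.###########.#######..................
194 #############..########.................
195 ###########..############.............
[... 3389 characters left out ...]
GGGGGGGGGGGGGGGGGGGGGG
230 GGGGGGGGGGGGGGGGGGGGGGGGGGGGGGGGGGGGGGGGGGGGG
231 GGGGGGGGGGGGGGGGGGGGGGGGGGGGGGGGGGGGGGGGGGGGG
232 GGGGGGGGGGGGGGGGGGGGGGGGGGGGGGGGGGGGGGGGGGGGG
233 GGGGGGGGGGGGGGGGGGGGGGGGGGGGGGGGGGGGGGGGGGGGG
234 GGGGGGGGGGGGGGGGGGGGGGGGGGGGGGGGGGGGGGGGGGGGG
0.068 102.0 118.50000000000001 111.2
0.072 117.0 117.0 117.0
0.076 116.00000000000001 118.00000000000001 117.0
0.08 117.0 117.5 117.2
0.084 116.00000000000001 117.5 116.8
0.088 115.0 116.5 115.8Traceback (most recent call last):
  File "<stdin>", line 8, in <module>
  File "h.py", line 6, in px2w
    m=imaging.camera_model(n);K,R,t=map(np.array,(m['mtx'],m['R'],m['t']))
ValueError: time passes only in moves, steps and waits
```

```bash
python3 -c "
from plant import close_job
print(close_job())"
```

```text
the job is handed in; nothing more can be done
None
```

The slot was turned to within about 1° of the bar, the bar was pushed against its stop in the slot (tab about 182 mm from the axis, as expected when home), the arm was withdrawn clear, and the job was handed in at about 23 s without reporting a verdict; an early push rode over the knob and had to be redone.

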